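# Slide the pan off the heat and read its temperature

## Robot

A 6-joint arm with a two-finger parallel gripper is mounted at the origin on the work surface. World frame = base frame: x ahead of the robot, y to its left, z up, the work surface at z = 0. Lengths are in m, angles in rad, forces in N, time in s.
With the tool pointing down it reaches from about 0.3 to 0.85 m from the base axis. Payload 4.2 kg.
Tool frame: the origin (TCP) lies on the centre line of the jaws, within the pads' length; the fingertips stand env.tips_ahead ahead of it and the grasp point (between the pads) lies 3 mm ahead of it (env.tips_ahead is the distance from the TCP to the fingertips, in m); z points along the fingers, y is the line along which they close (so a half turn about z gives the same grasp; the last joint's range is limited). The gripper opens to 91 mm and grips with 3 to 60 N. Pads are 32 mm wide; open, the fingers measure 118 mm over their backs; the gripper's body (76 mm by 178 mm) begins 60 mm behind the grasp point.
Start: joints at [-1.263, 0.32, 1.565, -0, 1.257, -0.02], TCP at [0.185, -0.544, 0.236] pointing down, gripper open.
Joint ranges: [-3.11, 3.11], [-0.84, 2.01], [0.21, 2.61], [-1.34, 4.49], [0.05, 2.63], [-2.56, 2.56]. Speed limits (rad/s): [2.57, 2.57, 3.14, 3.14, 3.14, 3.14].

## Interface

Orientations are given as a unit quaternion [w, x, y, z].
In Python, from cell import env, cams, workorder gives the robot as it stands.
- The arm moves only by the shell command python3 -m crank 'ROWS' [FORCE]. ROWS is JSON, a list that holds one entry, the list of rows, each a list of 5 numbers: the shift along the tool's x, y, z in mm, then the turn about the tool's z in rad, then the finger opening in mm, from 0 to 91.2. A call has 1 to 20 rows; each row shifts and turns the commanded pose from where the row before left it, along the tool's axes as they then stand; what a row does not reach is not made up. A row lasts 1/12 s, in which the tool goes at most 41.7 mm and 7.16 degrees, less where a joint would pass 70% of its speed; a pose out of reach is approached as far as the arm can. A call is refused whole if a number of a shift passes 41.7 or a number of a turn 0.125, either way. A call with a gripper value outside its range is refused whole. The fingers move at their own pace and stop on an object; FORCE is the grip in N (left out, the last holds). Time passes only in rows, so rows that do not move let the fingers close. It gives the time, the measured TCP pose, the force, the opening and the grip force at its end, in the units of the state.
- env.sense(): the state, without advancing time (a new reading comes with each control period).
- cams.get_image(name): name is "side" or "top" or "wrist"; returns a dict with "img" (400x640x3 uint8, red, green, blue), "mtx" (3x3 intrinsics, pixels), "T" (4x4, takes a point from camera to world coordinates). Camera axes: x right, y up, looking along -z (the intrinsics and any distortion apply to the point x, -y, -z); pixel columns grow to the right and rows downward; lengths in m; the calibration is good to about 2 mm. A picture is of the moment at which its call begins. There is no depth.
- workorder.close_job(): hands the job in; it is judged then, once.
The state is a dict: "clock": time; "joints": joint angles; "joint_velocities": joint speeds; "effort": joint torques, N m; "position": TCP position; "orientation": TCP orientation; "force": force on the tool from outside, world axes, zero at the start; "ft_torque": the same for the moment, N m; "finger_gap": finger opening in m; "grip_force": force on a finger pad.
Only numpy, scipy, OpenCV 4.12 (cv2) and the standard library are available. Lean on these libraries where they do the work, as an engineer would, in place of code of your own. Each camera call takes 0.05 s, during which the arm holds its last target. There are 200 camera calls.

## Task

Slide the lidded pan across the bench hob from the round heating zone into the square standing zone, so that it stands wholly inside the square, without lifting or tipping it, and let go of it. Then pick up the infrared thermometer, aim it roughly level at the middle of the pan's steel side from about 10 cm away and hold it steady there for two seconds, then lay it back on its side on the rubber mat without dropping it. Leave everything else on the bench where it is.

Things in the scene. Friction and masses are not known exactly. Their poses are not given: they have to be found in the camera images.
- hob: Fixed white bench hob, 200 (x) x 420 (y) x 45 high, with a flat level grey top and two black control knobs sticking 14 out of its front (-x) face. Two zones are printed side by side on the top, 200 apart centre to centre along the hob's y; the top is smooth all over. Origin: centre of its underside, on the bench.
- heat_zone: Round heating zone printed on the hob's top: concentric black circles, the largest 156 in diameter. It may be the left or the right one. Origin: its centre, at the level of the hob's top. The pan starts on it.
- rest_zone: Standing zone printed on the hob's top: a black square outline, 164 outside and 156 inside. Origin: its centre, at the level of the hob's top; its x and y axes run along the square's sides.
- pan: Loose steel pan with a fixed lid, 0.5 to 0.95 kg, standing on the hob. Body 130 in diameter, 72 high; the lid (136 diameter) slopes up to 84 in the middle and has a knob on top. A straight black side handle, 22 wide (y), 16 thick (z), runs along the pan's -x from 85 to 180 from the axis, its middle 58 above the underside. Origin: centre of the underside, z up.
- pan_knob (a point): Middle of the lid's round black knob, on the pan's axis: an upright cylinder, 30 in diameter and 24 high, from 90 to 114 above the pan's underside (this point at 102).
- pan_mid (a point): Middle of the pan, on its axis, 36 above its underside. The steel side wall lies 65 from it all round.
- mat: Fixed grey rubber mat, 200 (x) x 190 (y) x 4 thick, on the left or right of the bench. Origin: centre of its underside, on the bench.
- gun: Loose pistol-shaped infrared thermometer, 0.2 kg, lying on its side on the mat; nothing on it needs pressing. Barrel: a block 115 long (x), 45 wide (y), 40 thick (z), with a nose tube (33 diameter) out to x = +70. Origin: under the barrel's middle, on the side it lies on; z is up as it lies, +x is where it aims.
- gun_grip (a point): Point inside the barrel at x = +18, z = 20 of the thermometer: the barrel is free for a grasp across y from x = -5 to +50. The black pistol grip sticks out from the barrel's -y side, between x = -75 and -20 and down to y = -110; a small trigger lies in front of it at x from -24 to -16.
- gun_nose (a point): Centre of the thermometer's lens at the tip of the nose: 70 along x and 20 along z from the body's origin. Axes as the thermometer's; it measures along its +x.
- rack: Bystander, loose: white plastic test-tube rack with five stoppered tubes, 200 long (its x), 70 wide, 120 high. Origin at the centre of its underside.
- beaker: Bystander, loose: glass beaker, 70 diameter, 95 high. Origin at the centre of its underside.
- flask: Bystander, loose: conical glass flask, 76 diameter, 120 high. Origin at the centre of its underside.
- reagent: Bystander, loose: amber reagent bottle, 72 diameter, 160 high. Origin at the centre of its underside.
- jar: Bystander, loose: white plastic jar, 80 diameter, 90 high. Origin at the centre of its underside.
- petri: Bystander, loose: stack of three Petri dishes, 89 diameter, 39 high. Origin at the centre of its underside.
- slide_box: Bystander, loose: wooden slide box, 80 x 100 x 32. Origin at the centre of its underside.
- spatula: Bystander, loose: spatula lying on the bench, 150 long. Origin about its middle, on the bench.
There are look-alikes about, which are no part of the job. What is shaped like the gun but pink is not meant.

How it is judged:
By the outcome, as a careful person would: the job done as asked, in the order asked, and still so for the second after the job is handed in, with the robot touching nothing.
It also fails if it takes over 72 s, if anything falls off the work surface, if the arm or the gripper's body presses on something with over 40 N, if the wrist force passes 120 N, or if a joint passes its speed limit or range.

## Working session

There is one attempt and no reset: what is moved stays moved. The work goes in short steps, Python scripts to look and compute and a shell command to move; the robot and the scene stay as the last step left them, time stands still between calls to the robot, and variables do not carry over. Pictures are saved under pics/ and viewed, at most 10 in all, crops included, and the job is handed in when it is done.

```bash
ls; mkdir -p pics; cat > h.py <<'E'
import numpy as np,cv2
from cell import env,cams,workorder
def snap(n,f):
    d=cams.get_image(n); cv2.imwrite(f'pics/{f}.png',d['img'][:,:,::-1]); np.savez(f'pics/{f}.npz',**{k:d[k] for k in('img','mtx','T')}); 
    if 'dist' in d: print('dist',d['dist'])
    return d
def load(f): return np.load(f'pics/{f}.npz')
def ray(d,uv,z):
    K,T=d['mtx'],d['T']; uv=np.atleast_2d(uv).astype(float)
    p=np.linalg.solve(K,np.c_[uv,np.ones(len(uv))].T); p[1]*=-1;p[2]*=-1
    r=T[:3,:3]@p; o=T[:3,3]; return (o[:,None]+r*((z-o[2])/r[2])).T
def proj(d,P):
    T=d['T']; p=T[:3,:3].T@(np.atleast_2d(P)-T[:3,3]).T; p[1]*=-1;p[2]*=-1
    q=d['mtx']@p; return (q[:2]/q[2]).T
E
python3 - <<'E'
from h import *
for n in('top','side'):
    d=snap(n,n+'0'); print(n,d.keys(),d['mtx'].round(1).tolist(),d['T'].round(3).tolist())
print(env.tips_ahead,env.sense())
E
```

```text
pics
top dict_keys(['img', 'mtx', 'T']) [[403.3, 0.0, 313.5], [0.0, 403.3, 199.9], [0.0, 0.0, 1.0]] [[-0.01, 0.985, -0.174, 0.264], [-1.0, -0.007, 0.023, 0.131], [0.021, 0.174, 0.984, 1.603], [0.0, 0.0, 0.0, 1.0]]
side dict_keys(['img', 'mtx', 'T']) [[413.8, 0.0, 324.5], [0.0, 413.8, 202.5], [0.0, 0.0, 1.0]] [[0.959, 0.223, -0.177, 0.287], [-0.284, 0.717, -0.637, -0.72], [-0.015, 0.661, 0.751, 1.112], [0.0, 0.0, 0.0, 1.0]]
0.022 {'clock': 0.1, 'joints': array([-1.26297970e+00,  3.20247263e-01,  1.56555033e+00,  6.38298854e-06,
        1.25739365e+00, -2.00122955e-02]), 'joint_velocities': array([-7.72924724e-04, -1.24953395e-03, -3.00981078e-03, -7.92444356e-04,
       -1.44078446e-03, -1.32881442e-05]), 'effort': array([ 1.24976807e-03, -4.13325906e+01, -2.32507414e+01,  7.29023991e-02,
        4.22735210e-02, -7.13758618e-05]), 'position': array([ 0.18501416, -0.54398594,  0.23519585]), 'orientation': array([-7.91465992e-04,  9.86595923e-01,  1.63180412e-01, -1.11619450e-04]), 'force': array([ 0.24018083, -0.74029908, -0.47101626]), 'ft_torque': array([-0.02478649, -0.02408414,  0.01535672]), 'grip_force': 0.0, 'finger_gap': 0.09152514645815904}
```

View pics/top0.png

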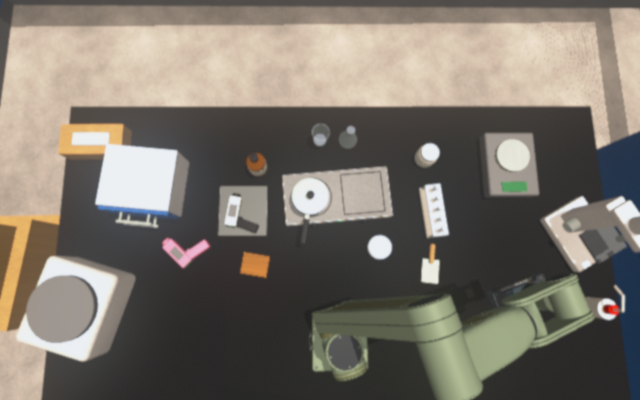

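View pics/side0.png

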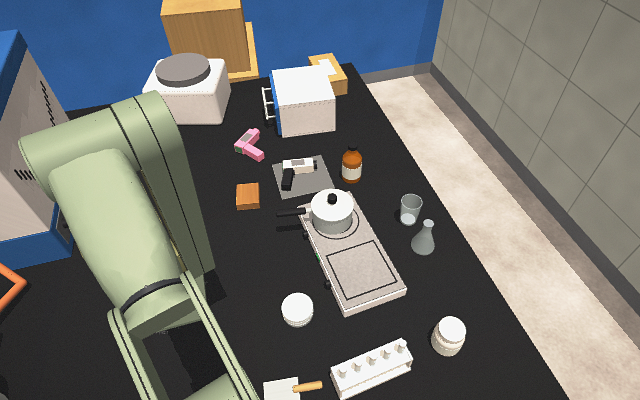

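The top view shows the pan on the left zone of the hob (knob at about 310,195) and the square on the right (362,193). A white and black gun lies on the mat (233,210), nose up (+x), grip toward the right.
Possible look-alikes for the gun: the white one on the mat (233,210) and the pink one off the mat (185,250). I choose the white one. For the pan, the only other round white thing is the jar or petri dish (380,247), which has no handle.

```bash
python3 - <<'E'
from h import *
d=load('top0'); im=d['img'][:,:,::-1]
cv2.imwrite('pics/crop0.png',cv2.resize(im[145:275,205:405],None,fx=4,fy=4,interpolation=cv2.INTER_CUBIC))
s=load('side0')
# rough: knob two views
for nm,uv,z in[('knob top',(310,195),.157),('sq',(362,193),.045),('gun mid',(233,211),.044),('reagent',(256,158),.15),('beaker',(320,130),.09),('petri',(380,247),.039),('handle end',(304,241),.103)]: print(nm,ray(d,uv,z).round(3))
print('side knob',ray(s,(332,198),.157).round(3),'sq',ray(s,(362,269),.045).round(3))
w=snap('wrist','w0');print(w['T'].round(3).tolist(),w['mtx'].round(1).tolist())
E
```

```text
knob top [[0.537 0.11  0.157]]
sq [[ 0.565 -0.097  0.045]]
gun mid [[0.497 0.409 0.044]]
reagent [[0.68 0.31 0.15]]
beaker [[0.81  0.068 0.09 ]]
petri [[ 0.353 -0.161  0.039]]
handle end [[0.374 0.133 0.103]]
side knob [[0.54  0.101 0.157]] sq [[ 0.571 -0.103  0.045]]
[[0.322, 0.913, 0.25, 0.254], [-0.947, 0.311, 0.084, -0.521], [-0.001, -0.263, 0.965, 0.383], [0.0, 0.0, 0.0, 1.0]] [[286.8, 0.0, 321.2], [0.0, 286.8, 198.8], [0.0, 0.0, 1.0]]
```

View pics/crop0.png

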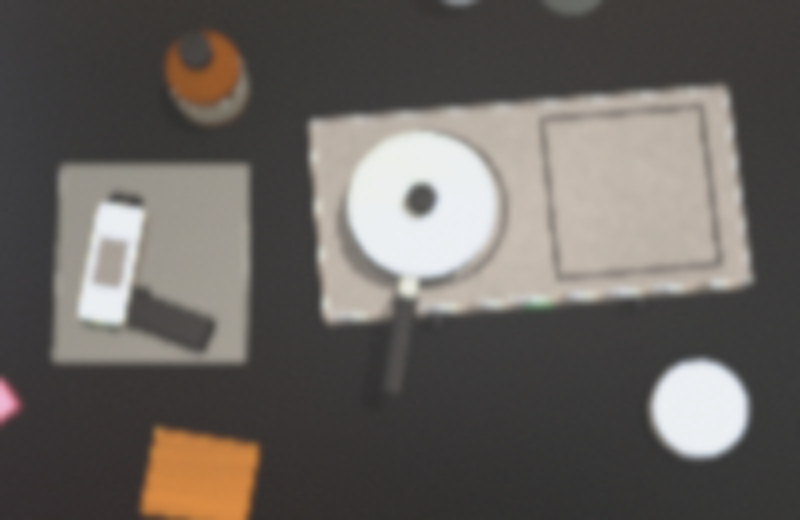

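The crop confirms it: white gun on the mat with its nose toward +x, pan on the round zone, empty square on the right. I'm moving over the hob for a wrist view.

```bash
python3 -m crank '[[[25,-23,-3.5,0,91],[25,-23,-3.5,0,91],[25,-23,-3.5,0,91],[25,-23,-3.5,0,91],[25,-23,-3.5,0,91],[25,-23,-3.5,0,91],[25,-23,-3.5,0,91],[25,-23,-3.5,0,91],[25,-23,-3.5,0,91],[25,-23,-3.5,0,91],[25,-23,-3.5,0,91],[25,-23,-3.5,0,91],[25,-23,-3.5,0,91],[25,-23,-3.5,0,91],[25,-23,-3.5,0,91],[25,-23,-3.5,0,91],[25,-23,-3.5,0,91],[25,-23,-3.5,0,91],[25,-23,-3.5,0,91],[25,-23,-3.5,0,91]]]'
python3 -m crank '[[[0,0,0,0.12,91],[0,0,0,0.12,91],[0,0,0,0,91],[0,0,0,0,91]]]'
python3 - <<'E'
from h import *
snap('wrist','w1')
E
```

```text
clock: 1.82
position: [0.5107, 0.0538, 0.3059]
orientation: [0.0, 0.987, 0.163, -0.0]
force: [0.4, -0.1, -0.3]
finger_gap: 0.0909
grip_force: 0.0
clock: 2.15
position: [0.5102, 0.0522, 0.3056]
orientation: [0.0, 0.999, 0.046, -0.0]
force: [0.1, -0.2, 0.4]
finger_gap: 0.091
grip_force: 0.0
```

View pics/w1.png

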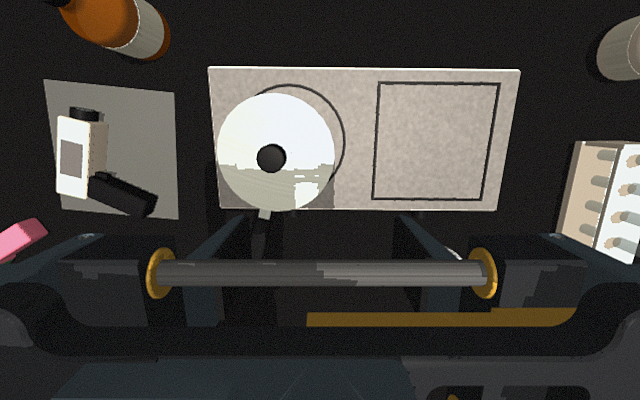

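The wrist view shows everything: knob at (271,158), square corners near (378,82), (500,83), (486,199) and (373,198), and the gun barrel at (80,155). Next I'll measure them.

```bash
cat >> h.py <<'E'
def quadfit(mask,z,d):
    c=max(cv2.findContours(mask.astype(np.uint8),cv2.RETR_EXTERNAL,cv2.CHAIN_APPROX_NONE)[0],key=cv2.contourArea)
    P=ray(d,c[:,0,:],z)[:,:2].astype(np.float32); return cv2.minAreaRect(P),c
def at(mask,uv):
    n,l=cv2.connectedComponents(mask.astype(np.uint8)); return l==l[uv[1],uv[0]]
E
python3 - <<'E'
from h import *
d=load('w1'); g=cv2.cvtColor(d['img'],cv2.COLOR_RGB2GRAY); g3=cv2.medianBlur(g,3)
# inside of square: bright component enclosed by outline
print('sq inside',quadfit(at(g3>95,(435,140)),.045,d)[0])
m=g3<70; m[:125]=0;m[190:]=0;m[:,:245]=0;m[:,300:]=0
k=at(m,(271,158)); c=np.argwhere(k).mean(0)[::-1]; print('knob px',c,k.sum(),ray(d,c,.157))
x,y,w,h=cv2.boundingRect(k.astype(np.uint8));print(x,y,w,h)
lid=np.zeros_like(g);roi=(g3>165);roi[:,:200]=0;roi[:,335:]=0
gm=g3>150; gm[:105]=0;gm[205:]=0;gm[:,110:]=0;gm[:,:45]=0
gm=cv2.morphologyEx(gm.astype(np.uint8),cv2.MORPH_CLOSE,np.ones((25,25)))
r,c=quadfit(gm,.044,d);print('gun barrel',r,cv2.boundingRect(c)); print(cv2.boxPoints(r))
hob=np.array([(208,68),(520,70),(496,211),(220,209)]);print('hob',ray(d,hob,.045).round(3).tolist())
t=load('top0')
tg=cv2.cvtColor(t['img'],cv2.COLOR_RGB2GRAY)
print('knob top',ray(t,(205+421/4-.4,145+200/4-.4),.157))
E
```

```text
sq inside ((0.5651313662528992, -0.09929287433624268), (0.1564215123653412, 0.15674448013305664), 4.511615753173828)
knob px [270.94623656 157.98003072] 651 [[0.54065354 0.10665452 0.157     ]]
257 144 29 29
gun barrel ((0.4981142282485962, 0.40673887729644775), (0.045346926897764206, 0.11434359103441238), 80.55934143066406) (56, 115, 35, 84)
[[0.43799773 0.39375016]
 [0.55079263 0.37499484]
 [0.55823076 0.4197276 ]
 [0.44543582 0.4384829 ]]
hob [[0.635, 0.212, 0.045], [0.67, -0.196, 0.045], [0.476, -0.214, 0.045], [0.442, 0.197, 0.045]]
knob top [[0.5386454  0.11068031 0.157     ]]
```

```bash
python3 -m crank '[[[18,-26,0,0,91],[17.5,-25.5,0,0,91],[0,0,36,0,70],[0,0,36,0,60],[0,0,36,0,60],[0,0,25,0,60],[0,0,13,0,60],[0,0,0,0,60],[0,0,0,0,60]]]' 15
python3 - <<'E'
from h import *
snap('wrist','w2')
E
```

```text
clock: 2.95
position: [0.5411, 0.106, 0.1598]
orientation: [0.0, 0.999, 0.044, -0.0]
force: [-0.2, -0.4, 0.7]
finger_gap: 0.0598
grip_force: 0.0
```

View pics/w2.png

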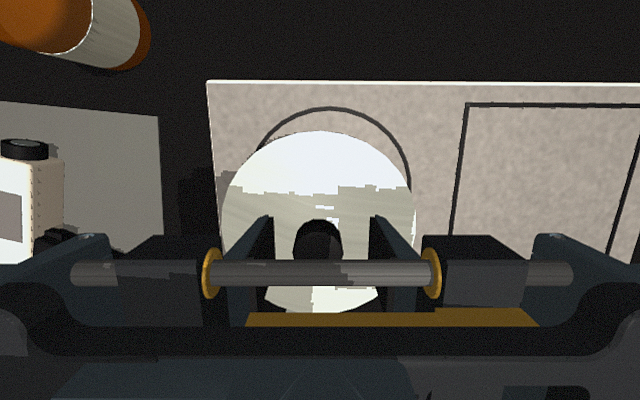

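The knob (318,240) sits centred between the fingers (about 272 and 372). Closing on it.

```bash
python3 -m crank '[[[0,0,2,0,45],[0,0,0,0,35],[0,0,0,0,25],[0,0,0,0,25],[0,0,0,0,25],[0,0,0,0,25],[0,0,0,0,25],[0,0,0,0,25]]]' 15
```

```text
clock: 3.67
position: [0.5415, 0.107, 0.1585]
orientation: [-0.0, 0.999, 0.044, 0.001]
force: [-1.0, 3.1, 4.3]
finger_gap: 0.0292
grip_force: 15.0
```

```bash
python3 -m crank '[[[0,4,0,0,25],[0,8,0,0,25],[0.3,12,0,0,25],[0.3,12,0,0,25],[0.3,12,0,0,25],[0.3,12,0,0,25],[0.3,12,0,0,25],[0.3,12,0,0,25],[0.3,12,0,0,25],[0.3,12,0,0,25],[0.3,12,0,0,25],[0.3,12,0,0,25],[0.3,12,0,0,25],[0.3,12,0,0,25],[0.3,12,0,0,25],[0.3,12,0,0,25],[0.3,10,0,0,25],[0.3,7,0,0,25],[0,4,0,0,25],[0,0,0,0,25]]]'
```

```text
clock: 5.33
position: [0.5637, -0.0945, 0.1585]
orientation: [0.0, 0.999, 0.043, 0.0]
force: [-0.5, 2.5, 6.1]
finger_gap: 0.0296
grip_force: 15.0
```

```bash
python3 -m crank '[[[0.5,2.5,0,0,25],[0.5,2.5,0,0,25],[0,0,0,0,25],[0,0,0,0,40],[0,0,0,0,60],[0,0,0,0,60],[0,0,0,0,60]]]'
python3 -m crank '[[[0,0,-5,0,60],[0,0,-20,0,60],[0,0,-35,0,60],[0,0,-40,0,91],[0,0,-40,0,91],[0,-30,-5,0,91],[0,-40,0,0,91],[0,-10,0,0,91],[0,0,0,0,91]]]'
python3 - <<'E'
from h import *
snap('wrist','w3')
E
```

```text
clock: 5.92
position: [0.5647, -0.0988, 0.1574]
orientation: [0.0, 0.999, 0.044, -0.001]
force: [0.7, 0.2, 0.4]
finger_gap: 0.0534
grip_force: 0.0
clock: 6.67
position: [0.5577, -0.0163, 0.3034]
orientation: [-0.0, 0.999, 0.046, 0.0]
force: [0.3, -0.3, 0.7]
finger_gap: 0.0906
grip_force: 0.0
```

View pics/w3.png

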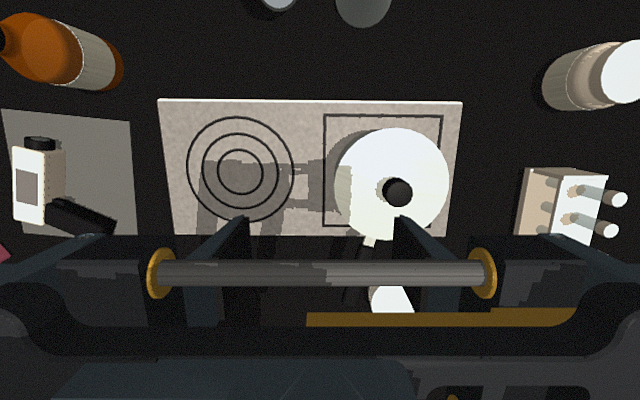

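The pan now stands in the square (knob at 398,192). I'll check it numerically and plan the gun approach.

```bash
python3 - <<'E'
from h import *
d=load('w3'); g=cv2.medianBlur(cv2.cvtColor(d['img'],cv2.COLOR_RGB2GRAY),3)
m=g<70; m[:170]=0;m[212:]=0;m[:,:375]=0;m[:,420:]=0
k=at(m,(398,192)); c=np.argwhere(k).mean(0)[::-1]; print('knob',c,k.sum(),ray(d,c,.157))
print('sq outer corners',ray(d,[(323,114),(445,114),(324,227)],.045).round(4).tolist())
# wrist handle from pan base of handle
print('handle',ray(d,[(371,240)],.105).round(3))
gm=g>150; gm[:140]=0;gm[228:]=0;gm[:,70:]=0
gm=cv2.morphologyEx(gm.astype(np.uint8),cv2.MORPH_CLOSE,np.ones((25,25)))
r,c=quadfit(gm,.044,d);print('gun',r)
E
```

```text
knob [396.71044776 191.98208955] 670 [[ 0.56482826 -0.09616576  0.157     ]]
sq outer corners [[0.6389, -0.0117, 0.045], [0.6541, -0.1769, 0.045], [0.4762, -0.0284, 0.045]]
handle [[ 0.486 -0.088  0.105]]
gun ((0.49975264072418213, 0.4144032299518585), (0.061299219727516174, 0.1145227700471878), 80.98110961914062)
```

```bash
python3 -m crank '[[[-0.3,-35,0,0,91],[-0.3,-35,0,0,91],[-0.3,-35,0,0,91],[-0.3,-35,0,0,91],[-0.3,-35,0,0,91],[-0.3,-35,0,0,91],[-0.3,-35,0,0,91],[-0.3,-35,0,0,91],[-0.3,-35,0,0,91],[-0.3,-35,0,0,91],[-0.3,-35,0,0,91],[-0.3,-35,0,0,91],[0,0,0,-0.125,91],[0,0,0,-0.125,91],[0,0,0,-0.125,91],[0,0,0,-0.125,91],[0,0,0,-0.125,91],[0,0,0,-0.125,91],[0,0,0,-0.125,91],[0,0,0,-0.125,91]]]'
python3 -m crank '[[[0,0,0,-0.125,91],[0,0,0,-0.125,91],[0,0,0,-0.125,91],[0,0,0,-0.125,91],[0,0,0,-0.125,91],[0,0,0,-0.125,91],[0,0,0,-0.125,91],[0,0,0,-0.125,91],[0,0,0,-0.125,91],[0,0,0,-0.125,91],[0,0,0,-0.125,91],[0,0,0,-0.125,91],[0,0,0,-0.125,91],[0,0,0,-0.125,91],[0,0,0,-0.125,91],[0,0,0,0,91],[0,0,0,0,91],[0,0,0,0,91]]]'
python3 - <<'E'
from h import *
d=snap('wrist','w4'); s=env.sense(); print(s['joints'].round(2))
print(proj(d,[[.516,.4035,.044],[.498,.4067,.044]]).round())
E
```

```text
clock: 8.38
position: [0.5189, 0.3981, 0.3022]
orientation: [0.001, 0.854, 0.519, -0.001]
force: [0.0, 0.8, -0.3]
finger_gap: 0.0908
grip_force: 0.0
clock: 9.88
position: [0.5183, 0.3989, 0.3025]
orientation: [-0.0, 0.091, 0.996, -0.0]
force: [-0.7, -0.1, -0.3]
finger_gap: 0.0906
grip_force: 0.0
[ 0.64  0.42  1.25 -0.    1.48 -0.75]
[[325. 173.]
 [325. 160.]]
```

View pics/w4.png

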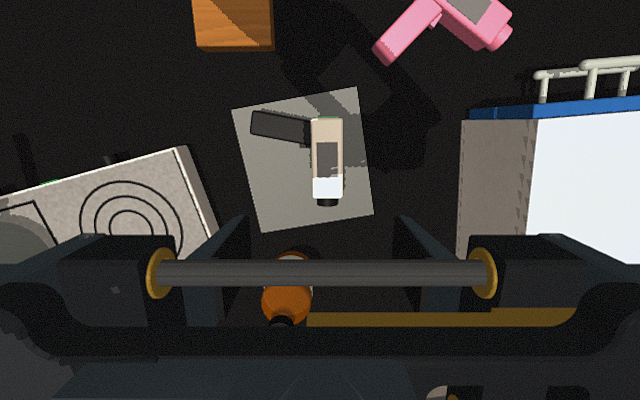

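The gun lies with barrel x 312–343, y 117–198 px, nose at (327,202), grip to the left (280,127). The box at the right is well clear. Measuring the barrel.

```bash
python3 - <<'E'
from h import *
d=load('w4'); im=d['img'].astype(int); hsv=cv2.cvtColor(d['img'],cv2.COLOR_RGB2HSV)
print(d['img'][130,318],d['img'][190,325],d['img'][105,270],d['img'][160,325])
g=cv2.medianBlur(d['img'],3).astype(int)
m=(g.min(2)>135); m[:105]=0;m[215:]=0;m[:,:300]=0;m[:,360:]=0
m2=cv2.morphologyEx(np.pad(m.astype(np.uint8),0),cv2.MORPH_CLOSE,np.ones((31,31)))
r,c=quadfit(m2,.044,d);print(r,cv2.boundingRect(c));b=cv2.boxPoints(r);print(b)
print('oven',ray(d,[(460,255),(463,120)],0).round(3).tolist(), ray(d,[(525,122)],.2))
s=env.sense();w,x,y,z=s['orientation'];print('toolyaw',np.degrees(2*np.arctan2(y,x)))
for row in (125,150,175,195): 
    q=np.where(m2[row])[0]; print(row,q.min(),q.max())
E
```

```text
[212 195 173] [234 239 244] [148 145 135] [95 94 86]
((0.49055346846580505, 0.4204366207122803), (0.06777229905128479, 0.12988358736038208), 79.58496856689453) (309, 105, 51, 94)
[[0.4205558  0.39884877]
 [0.54829943 0.37536877]
 [0.56055117 0.44202447]
 [0.4328075  0.46550447]]
oven [[0.706, 0.606, 0.0], [0.481, 0.623, 0.0]] [[0.47603366 0.58047964 0.2       ]]
toolyaw 169.60065711039084
125 312 342
150 312 342
175 312 342
195 312 342
```

```bash
python3 - <<'E'
from h import *
d=load('w4')
a,b=ray(d,[(327.3,117),(327.3,198.5)],.044)[:,:2]; v=b-a; L=np.linalg.norm(v); u=v/L; c=(a+b)/2
print('c',c,'L',L,'yaw',np.degrees(np.arctan2(u[1],u[0])),'W',np.linalg.norm(np.diff(ray(d,[(311.7,157),(342.9,157)],.044),axis=0)))
g=c+.018*u; s=env.sense(); w,x,y,z=s['orientation'];t=2*np.arctan2(y,x)
D=g-s['position'][:2]; X=np.array([np.cos(t),np.sin(t)]);Y=np.array([np.sin(t),-np.cos(t)]); print('grasp',g,'tool d mm',1e3*D@X,1e3*D@Y)
E
```

```text
c [0.49701011 0.41043142] L 0.11508727597521508 yaw -10.12261062182937 W 0.04408103033300303
grasp [0.51472992 0.40726782] tool d mm 4.826827208764326 7.4753388371049825
```

```bash
python3 -m crank '[[[4.8,7.5,0,0,91],[0,0,35,0,91],[0,0,35,0,80],[0,0,35,0,75],[0,0,35,0,75],[0,0,35,0,75],[0,0,35,0,75],[0,0,30,0,75],[0,0,15,0,75],[0,0,7,0,75],[0,0,4,0,75],[0,0,0,0,75],[0,0,0,0,75]]]' 25
```

```text
clock: 11.02
position: [0.515, 0.4086, 0.0382]
orientation: [0.001, 0.089, 0.996, 0.001]
force: [-0.0, -0.6, -0.6]
finger_gap: 0.0751
grip_force: 0.0
```

```bash
python3 -m crank '[[[0,0,0,0,55],[0,0,0,0,48],[0,0,0,0,40],[0,0,0,0,35],[0,0,0,0,35],[0,0,0,0,35],[0,0,0,0,35],[0,0,0,0,35]]]' 25
```

```text
clock: 11.68
position: [0.5144, 0.4078, 0.0373]
orientation: [0.0, 0.089, 0.996, 0.0]
force: [-0.9, -0.6, 3.5]
finger_gap: 0.045
grip_force: 24.9
```

```bash
python3 -m crank '[[[0,0,-8,0,35],[0,0,-16,0,35],[0,0,-20,0,35],[0,0,-20,0,35],[0,0,-20,0,35],[0,0,-16,0,35],[0,0,0,0.06,35],[0,0,0,0.11,35],[0,0,0,0.11,35],[0,0,0,0.11,35],[0,0,0,0.11,35],[0,0,0,0.11,35],[0,0,0,0.11,35],[0,0,0,0.11,35],[0,0,0,0.11,35],[0,0,0,0.11,35],[0,0,0,0.11,35],[0,0,0,0.11,35],[0,0,0,0.044,35],[0,0,0,0,35]]]'
python3 -m crank '[[[-8,0,0,0,35],[-16,1,0,0,35],[-24,1,0,0,35],[-24,1,0,0,35],[-24,1,0,0,35],[-24,1,0,0,35],[-24,1,0,0,35],[-24,1,0,0,35],[-24,1,0,0,35],[-24,1,0,0,35],[-24,1,0,0,35],[-16,1,0,0,35],[-8,0,0,0,35],[0,0,0,0,35],[0,0,0,0,35]]]'
```

```text
clock: 13.35
position: [0.514, 0.4076, 0.1366]
orientation: [-0.0, 0.679, 0.734, -0.001]
force: [-0.9, 0.0, -1.6]
finger_gap: 0.0451
grip_force: 24.9
clock: 14.6
position: [0.5456, 0.145, 0.1371]
orientation: [-0.0, 0.679, 0.734, 0.0]
force: [-0.0, -0.1, -1.2]
finger_gap: 0.0454
grip_force: 24.9
```

```bash
python3 - <<'E'
from h import *
d=snap('wrist','w5'); t=snap('side','s5'); print(proj(t,[[.565,-.098,.081]]).round())
s=env.sense();w,x,y,z=s['orientation'];print(s['position'],np.degrees(2*np.arctan2(y,x)),s['joints'].round(2))
cv2.imwrite('pics/s5c.png',cv2.resize(t['img'][100:320,230:450,::-1],None,fx=2.5,fy=2.5))
E
```

```text
[[360. 261.]]
[0.54566744 0.14604852 0.13696907] 94.50741830455446 [0.24 0.38 1.73 0.   1.02 0.16]
```

View pics/s5c.png

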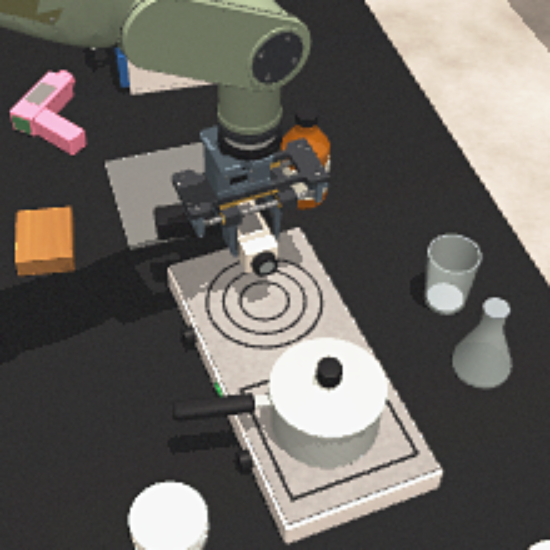

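The crop shows the gun held level over the round zone, its nose (262,262) pointing at the pan side (325,415). I'm moving to 10 cm and holding.

```bash
python3 -m crank '[[[-8,0,8,0,35],[-10,0,12,0,35],[-7,0,12,0,35],[-3,0,7,0,35],[0,0,3.5,0,35],[0,0,0,0,35],[0,0,0,0,35],[0,0,0,0,35]]]'
```

```text
clock: 15.37
position: [0.5485, 0.118, 0.0949]
orientation: [0.0, 0.679, 0.734, 0.001]
force: [0.9, -1.0, -2.0]
finger_gap: 0.0451
grip_force: 24.9
```

```bash
python3 - <<'E'
from h import *
t=snap('side','s6')
s=env.sense();w,x,y,z=s['orientation'];a=2*np.arctan2(y,x);p=s['position'];u=-np.array([np.cos(a),np.sin(a),0])
n=p+u*.052;n[2]=p[2]-.0133;m=np.array([.565,-.098,.081]);v=m-n;print('nose',n,'along',v@u-.065,'off',v-(v@u)*u,proj(t,[n,m]).round())
cv2.imwrite('pics/s6c.png',cv2.resize(t['img'][180:300,290:430,::-1],None,fx=5,fy=5))
E
```

```text
nose [0.55257496 0.0661679  0.08174945] along 0.09963668696925257 off [-4.91752846e-04 -3.87004200e-05 -7.49452468e-04] [[339. 221.]
 [360. 261.]]
```

View pics/s6c.png

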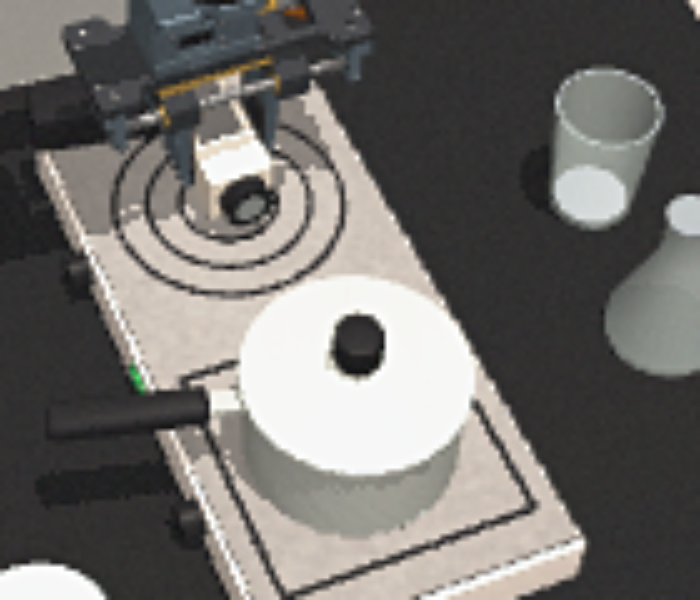

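The lens appears at (247,202) in the crop, exactly where predicted: 10 cm off, level and on axis. Holding for 3 s.

```bash
python3 -m crank '[[[0,0,0,0,35],[0,0,0,0,35],[0,0,0,0,35],[0,0,0,0,35],[0,0,0,0,35],[0,0,0,0,35],[0,0,0,0,35],[0,0,0,0,35],[0,0,0,0,35],[0,0,0,0,35],[0,0,0,0,35],[0,0,0,0,35],[0,0,0,0,35],[0,0,0,0,35],[0,0,0,0,35],[0,0,0,0,35],[0,0,0,0,35],[0,0,0,0,35],[0,0,0,0,35],[0,0,0,0,35]]]'
python3 -m crank '[[[0,0,0,0,35],[0,0,0,0,35],[0,0,0,0,35],[0,0,0,0,35],[0,0,0,0,35],[0,0,0,0,35],[0,0,0,0,35],[0,0,0,0,35],[0,0,0,0,35],[0,0,0,0,35],[0,0,0,0,35],[0,0,0,0,35],[0,0,0,0,35],[0,0,0,0,35],[0,0,0,0,35],[0,0,0,0,35],[0,0,0,0,35],[0,0,0,0,35]]]'
python3 -m crank '[[[2,0,-8,0,35],[8,0,-12,0,35],[16,-1,-12,0,35],[24,-1,-8,0,35],[24,-1,-2,0,35],[24,-1,0,0,35],[24,-1,0,0,35],[24,-1,0,0,35],[24,-1,0,0,35],[24,-1,0,0,35],[24,-1,0,0,35],[24,-1,0,0,35],[24,-1,0,0,35],[16,0,0,0,35],[8,0,0,0,35],[0,0,0,0,35],[0,0,0,0,35]]]'
```

```text
clock: 17.08
position: [0.548, 0.1175, 0.0944]
orientation: [0.0, 0.679, 0.734, -0.0]
force: [0.5, 0.8, -1.9]
finger_gap: 0.0449
grip_force: 24.9
clock: 18.58
position: [0.548, 0.1175, 0.0944]
orientation: [0.0, 0.679, 0.734, -0.0]
force: [-0.4, 0.3, -1.1]
finger_gap: 0.0446
grip_force: 24.9
clock: 20.0
position: [0.5144, 0.4052, 0.1363]
orientation: [0.0, 0.679, 0.734, -0.001]
force: [0.2, -0.9, -2.7]
finger_gap: 0.0453
grip_force: 24.9
```

```bash
python3 -m crank '[[[0,0,0,-0.06,35],[0,0,0,-0.11,35],[0,0,0,-0.11,35],[0,0,0,-0.11,35],[0,0,0,-0.11,35],[0,0,0,-0.11,35],[0,0,0,-0.11,35],[0,0,0,-0.11,35],[0,0,0,-0.11,35],[0,0,0,-0.11,35],[0,0,0,-0.11,35],[0,0,0,-0.11,35],[0,0,0,-0.044,35],[0,2.5,0,0,35],[0,0,12,0,35],[0,0,20,0,35],[0,0,20,0,35],[0,0,16,0,35],[0,0,10,0,35],[0,0,6,0,35]]]'
python3 -m crank '[[[0,0,5,0,35],[0,0,3,0,35],[0,0,2,0,35],[0,0,2,0,35],[0,0,1,0,35],[0,0,0,0,35],[0,0,0,0,35]]]'
```

```text
clock: 21.67
position: [0.5142, 0.4072, 0.0502]
orientation: [-0.001, 0.09, 0.996, -0.001]
force: [-0.2, -0.1, -1.8]
finger_gap: 0.0451
grip_force: 24.9
clock: 22.25
position: [0.515, 0.4084, 0.0398]
orientation: [0.0, 0.089, 0.996, 0.0]
force: [0.8, -0.3, -2.5]
finger_gap: 0.045
grip_force: 24.9
```

```bash
python3 -m crank '[[[0,0,1,0,35],[0,0,1,0,35],[0,0,0.5,0,35],[0,0,0,0,35],[0,0,0,0,35]]]'
```

```text
clock: 22.67
position: [0.515, 0.4084, 0.0374]
orientation: [0.0, 0.089, 0.996, 0.0]
force: [-0.9, 0.0, 1.8]
finger_gap: 0.0447
grip_force: 24.9
```

Contact: the force sign flipped from −2.5 to +1.8 N. I'm releasing, withdrawing and looking.

```bash
python3 -m crank '[[[0,0,0,0,46],[0,0,0,0,50],[0,0,0,0,60],[0,0,0,0,75],[0,0,0,0,75],[0,0,0,0,75],[0,0,-10,0,75],[0,0,-25,0,75],[0,0,-35,0,75],[0,0,-40,0,75],[0,0,-40,0,75],[0,0,-40,0,75],[0,0,-40,0,75],[0,0,-35,0,75],[0,0,0,0,75],[0,0,0,0,75]]]'
python3 - <<'E'
from h import *
d=snap('wrist','w7'); t=snap('top','t7'); 
a=d['img'][80:280,60:460,::-1]; b=cv2.resize(t['img'][100:300,160:460,::-1],(600,400))
cv2.imwrite('pics/f.png',np.vstack([cv2.resize(a,(400,200)),cv2.resize(b,(400,267))]))
E
```

```text
clock: 24.0
position: [0.5155, 0.4087, 0.3057]
orientation: [0.003, 0.089, 0.996, 0.002]
force: [0.5, -0.0, -0.8]
finger_gap: 0.0753
grip_force: 0.0
```

View pics/f.png

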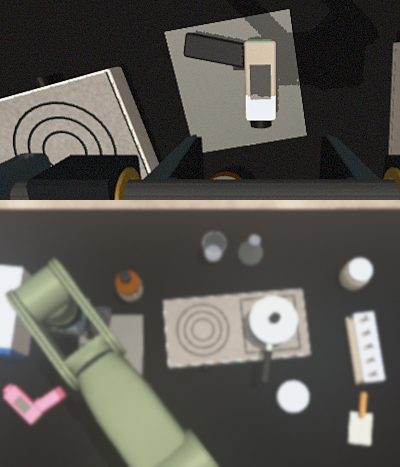

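The gun lies flat on the mat (260,80) as it started, the pan stands in the square (273,318), and everything else is in place. Handing in.

```bash
python3 -c "
from cell import workorder
print(workorder.close_job())"
```

```text
the job is handed in; nothing more can be done
None
```

The job is handed in at about 24 s of the 72 s allowed: the pan stands inside the square, the thermometer was held on its side from about 10 cm for about 3 s and laid back on the mat, and nothing else looked moved; no verdict was returned.

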